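# Hold the brush trough against the shelf edge for screwing

## Robot

A 6-joint arm with a two-finger parallel gripper is mounted at the origin on the work surface. World frame = base frame: x ahead of the robot, y to its left, z up, the work surface at z = 0. Lengths are in m, angles in rad, forces in N, time in s.
With the tool pointing down it reaches from about 0.3 to 0.825 m from the base axis. Payload 5.4 kg.
Tool frame: the origin (TCP) lies at the very end of the fingers, on their centre line; the grasp point (between the pads) lies 19 mm behind it (grasp_offset is the distance from the TCP to the grasp point, in m); z points along the fingers, y is the line along which they close (so a half turn about z gives the same grasp; the last joint's range is limited). The gripper opens to 92 mm and grips with 3 to 60 N. Pads are 20 mm wide; open, the fingers measure 128 mm over their backs; the gripper's body (75 mm by 189 mm) begins 69 mm behind the grasp point.
Start: joints at [0.89, 0.158, 1.597, -0, 1.386, -0.21], TCP at [0.261, 0.512, 0.215] pointing down, gripper open.
Joint ranges: [-2.91, 2.91], [-0.94, 2.29], [0.18, 2.7], [-1.29, 4.43], [0.17, 2.64], [-3, 3]. Speed limits (rad/s): [2.57, 2.57, 3.14, 3.14, 3.14, 3.14].

## Interface

Orientations are given as a 3x3 rotation matrix whose columns are the frame's x, y, z axes.
In Python, from cell import movep, movel, move_j, move_gripper, wait, ik, snapshot, IKError, hand_in, get_clock, get_q, get_joint_vel, get_joint_efforts, get_tool_pos, get_tcp_rot, get_force, get_wrist_torque, get_opening, get_grip_force, grasp_offset gives the robot as it stands. Calls block until the motion is done:
- movep(position, orientation): joint-space move of the TCP to a pose.
- movel(position, speed=0.15, rotation=None, threshold=None): straight line of the TCP; rotation=None keeps the orientation; speed is the mean speed in m/s. With threshold (N) it stops when the force on the tool has changed by that much, and returns True; else False.
- move_j(angles): joint-space move.
- move_gripper(opening, force=None): opening from 0.0 (shut) to 1.0 (fully open); force is the grip in N (None keeps the last); returns when the fingers have stopped.
- wait(seconds).
- ik(position, orientation): joint angles nearest the present ones, or None.
- snapshot(name): name is "side" or "top" or "wrist"; returns a dict with "frame" (384x512x3 uint8, red, green, blue), "mtx" (3x3 intrinsics, pixels), "extrinsics" (4x4, takes a point from world to camera coordinates). Camera axes: x right, y down, z forward; pixel columns grow to the right and rows downward; lengths in m; the calibration is good to about 2 mm. A picture is of the moment at which its call begins. There is no depth.
A pose or a line that the arm cannot do raises IKError and nothing moves.
- hand_in(): hands the job in; it is judged then, once.
Readings, each from a call of its own:
- get_clock(): time.
- get_q(): joint angles.
- get_joint_vel(): joint speeds.
- get_joint_efforts(): joint torques, N m.
- get_tool_pos(): TCP position.
- get_tcp_rot(): TCP orientation.
- get_force(): force on the tool from outside, world axes, zero at the start.
- get_wrist_torque(): the same for the moment, N m.
- get_opening(): opening from 0.0 (shut) to 1.0 (fully open).
- get_grip_force(): force on a finger pad.
Only numpy, scipy, OpenCV 4.12 (cv2) and the standard library are available. Lean on these libraries where they do the work, as an engineer would, in place of code of your own. Each camera call takes 0.05 s, during which the arm holds its last target. There are 200 camera calls.

## Task

I want to screw the long white open trough to the front edge of the raised cabinet shelf, so be my third hand: pick the trough up off the counter and lay one of its long sides flush along the shelf's front edge, centred along that edge and with its rim level with the shelf's top, clear of the counter. Press it there with a steady push of about 10 N (keep it between 5 and 16 N, and no hard bump over 35 N on the way) for two seconds or more, and finish while still gripping and pressing it: do not let go. Leave everything else where it is.

Things in the scene. Friction and masses are not known exactly. Their poses are not given: they have to be found in the camera images.
- trough: Open-topped white plastic trough, 200 mm long (y), 70 wide (x), 45 high, about 0.2 kg, loose on the counter in front of the shelf. Walls and floor 8 mm thick, no divider. Origin at the centre of its underside, z up, x within 0.4 rad of away from the robot. Long sides alike: either may face the shelf. Grip a long wall from above, one finger inside; wall middle is 31 mm from the centre line.
- shelf: White melamine board 400 mm long (y), 150 deep (x), 18 thick, rigidly fixed on two wooden blocks (30 mm back from the edge): underside 40 mm, top 58 mm above the counter. Origin on the counter right under the middle of its front edge, the long edge facing the robot; x runs into the board, away from the robot (the way to press), y along the edge, z up.
- shelf_edge (a point): The middle of the top of the shelf's front edge, 58 mm above the counter; axes as the shelf's. Held right, the trough's origin is 35 mm in front of this point (-x) and 45 mm below it.
- denture_case: Bystander on the shelf: teal denture case, 86 x 68 x 33 mm, at the right part of the shelf as the robot sees it, its nearest side at least 50 mm behind the front edge. Origin at its underside.
- trinket_dish: Bystander on the shelf: shallow white ceramic dish, 84 mm across, 24 mm high, at the left part of the shelf, at least 50 mm behind the front edge. Origin at its underside.
- denture_brush: Bystander on the shelf: white plastic denture brush, 140 mm long, 20 mm high, lying along the middle of the shelf. Origin at its underside.
- hairbrush: Bystander on the counter at one side: chrome hairbrush, 200 mm long, 60 mm wide, 23 mm high. Origin at its underside.
- screwdriver: Bystander on the counter at one side: screwdriver lying flat, about 200 mm long.
- tumbler: Bystander on the counter at one side: white ceramic tumbler, 72 mm wide, 95 mm high. Origin at its underside.
- lotion: Bystander on the counter at one side: white plastic bottle, 56 mm wide, 130 mm high. Origin at its underside.
There are look-alikes about, which are no part of the job. Leave any brown, purple or turquoise look-alike of the trough alone.

How it is judged:
On the way, in this order (a step that is already met when the one before it is completed fails the run):
1. the trough is lifted off the counter in the gripper, not yet touching the shelf (height (world z) of trough above 0.006 m and contact force between the fingers and trough above 2 N and contact force between trough and shelf below 0.1 N), for 0.2 s.
2. the trough is held in place against the shelf edge with 5 to 16 N without a break for 2 s (contact force between trough and shelf between 5 and 16 N and contact force between the fingers and trough above 2 N and angle between the y axis of trough and the y axis of shelf, either way round below 0.03 rad and angle between trough's own z axis and vertical below 0.06 rad and x of trough in the frame of shelf_edge between -0.041 and -0.03 m and y of trough in the frame of shelf_edge between -0.012 and 0.012 m and z of trough in the frame of shelf_edge between -0.052 and -0.038 m), for 2 s.
At the end, for the whole second after the job is handed in: The gripper still holds the trough, clear of the counter and still, one long side flush on the shelf's front edge (along it within 0.03 rad, no gap, level within 0.06 rad), centred along the edge within 12 mm, its rim level with the shelf's top within 7 mm, pressed against the shelf with 5 to 16 N (all of step 2 and linear speed of trough below 0.01 m/s); the arm keeps its last pose, push and grip.
It fails at once if the trough is bumped or pressed against the shelf with more than 35 N (contact force between trough and shelf above 35 N).
It fails at once if another thing is moved by more than 20 mm (distance of any of denture_case, trinket_dish, denture_brush, hairbrush, screwdriver, tumbler, lotion from where it was at the start of the episode above 0.02 m).
It also fails if it takes over 56 s, if anything falls off the work surface, if the arm or the gripper's body presses on something with over 40 N, if the wrist force passes 120 N, or if a joint passes its speed limit or range.

## Working session

There is one attempt and no reset: what is moved stays moved. The work goes in short steps, each a Python script; the robot and the scene stay as the last script left them, time stands still between calls to the robot, and variables do not carry over. Pictures are saved under pics/ and viewed, at most 10 in all, crops included, and the job is handed in when it is done.

```bash
ls; mkdir -p pics; python3 - <<'E'
from cell import *
import cv2,numpy as np,pickle
d={}
for n in("top","side"):
    s=snapshot(n);d[n]=s;cv2.imwrite(f"pics/{n}0.png",s["frame"][:,:,::-1])
    print(n,s["mtx"].round(1).tolist(),s["extrinsics"].round(4).tolist())
pickle.dump(d,open("s0.pkl","wb"))
print(get_clock(),get_force(),grasp_offset if not callable(grasp_offset) else grasp_offset())
E
```

```text
pics
top [[432.7, 0.0, 248.8], [0.0, 432.7, 195.0], [0.0, 0.0, 1.0]] [[0.0268, -0.9995, 0.0181, -0.0411], [-0.989, -0.0291, -0.145, 0.5052], [0.1455, -0.014, -0.9893, 1.1451], [0.0, 0.0, 0.0, 1.0]]
side [[489.2, 0.0, 257.1], [0.0, 489.2, 186.2], [0.0, 0.0, 1.0]] [[0.7849, -0.6193, 0.0208, -0.4202], [-0.428, -0.5661, -0.7045, 0.2819], [0.4481, 0.544, -0.7094, 1.4873], [0.0, 0.0, 0.0, 1.0]]
0.1 [-0.36796968  0.96030955  0.3531047 ] 0.0187
```

View pics/top0.png

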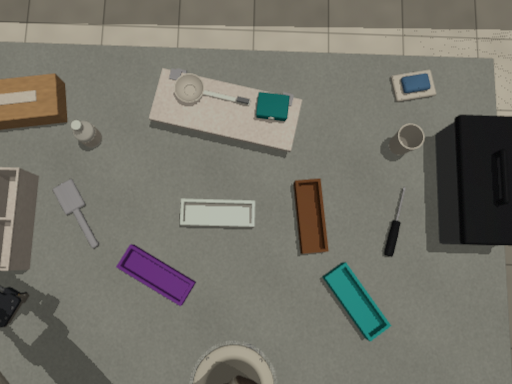

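View pics/side0.png

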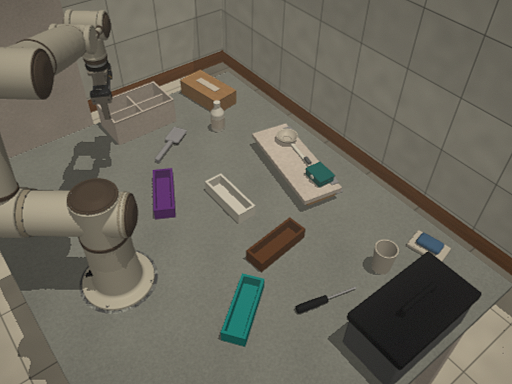

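The top view shows the trough centred at about (217,213) and the shelf's front edge running from about (151,122) to (293,149). In the side view the trough is at about (229,197), and the shelf's front edge runs from (254,133) to (300,203). Next I'll segment both.

```bash
cat > h.py <<'E'
import numpy as np,cv2
def ray(s,uv,z):
    K,E=s["mtx"],np.array(s["extrinsics"]);R,t=E[:3,:3],E[:3,3];c=-R.T@t
    d=R.T@np.linalg.inv(K)@np.array([uv[0],uv[1],1.]);return c+d*(z-c[2])/d[2]
def proj(s,P):
    E=np.array(s["extrinsics"]);p=s["mtx"]@(E[:3,:3]@np.asarray(P,float)+E[:3,3]);return p[:2]/p[2]
def tri(views):
    A=np.zeros((3,3));b=np.zeros(3);
    for s,uv in views:
        E=np.array(s["extrinsics"]);R,t=E[:3,:3],E[:3,3];c=-R.T@t
        d=ray(s,uv,0)-c;d/=np.linalg.norm(d);M=np.eye(3)-np.outer(d,d);A+=M;b+=M@c
    p=np.linalg.solve(A,b);return p
E
python3 - <<'E'
from h import *;import pickle
d=pickle.load(open("s0.pkl","rb"))
seg={"top":[(217,226),(217,135)],"side":[(235,213),(280,183)]}
tiles=[]
for n in seg:
    f=d[n]["frame"];g=f.max(2)
    for thr in (110,130,150):
        m=(f.min(2)>thr).astype(np.uint8)
        cs,_=cv2.findContours(m,cv2.RETR_EXTERNAL,cv2.CHAIN_APPROX_NONE)
        for c in cs:
            a=cv2.contourArea(c)
            if 400<a<20000:
                r=cv2.minAreaRect(cv2.convexHull(c));print(n,thr,int(a),np.round(r[0]),np.round(r[1],1),round(r[2],1))
t=d["top"]["frame"][60:240,140:310];s=d["side"]["frame"][110:240,190:350]
o=np.zeros((600,800,3),np.uint8)
a=cv2.resize(t,None,fx=2.35,fy=2.35*1,interpolation=2);b=cv2.resize(s,None,fx=2.45,fy=2.45,interpolation=2)
o[:a.shape[0],:a.shape[1]]=a;o[:b.shape[0],402:402+b.shape[1]]=b
cv2.imwrite("pics/crop.png",o[:430,:,::-1])
E
```

```text
top 110 1079 [ 17. 366.] [70.8 31.6] 42.0
top 130 885 [234. 364.] [78.  36.3] 1.7
top 130 1884 [217. 212.] [74.9 26.5] 1.5
top 130 419 [ 68. 196.] [27.1 18.9] 61.4
top 130 604 [  9. 218.] [102.  18.] 90.0
top 130 900 [414.  84.] [25.3 39.5] 80.5
top 130 6413 [225. 108.] [146.1  54.2] 12.8
top 130 1389 [494.  74.] [70. 33.] 90.0
top 130 1268 [440.  47.] [72.5 19.1] 1.6
top 130 1280 [365.  44.] [73.5 18.9] 1.6
top 130 1310 [291.  41.] [73.5 19.2] 1.6
top 130 1295 [215.  39.] [74. 19.] 1.9
top 130 1320 [140.  36.] [74.7 19.2] 1.7
top 130 1305 [64. 34.] [74.9 19.1] 1.6
top 130 427 [12. 32.] [18. 25.] 90.0
top 150 1798 [217. 212.] [74.  25.6] 1.5
top 150 4852 [225. 109.] [144.4  50.9] 12.7
side 110 1538 [488. 354.] [57. 46.] 90.0
side 110 957 [ 14. 350.] [27. 66.] 0.0
side 110 2062 [468. 347.] [ 25.5 103.2] 45.0
side 110 458 [  9. 317.] [60.7 11.4] 65.0
side 110 1094 [122. 286.] [40.6 75.1] 55.3
side 110 1461 [ 50. 208.] [35. 55.] 90.0
side 110 870 [229. 193.] [53.6 19. ] 43.0
side 110 2448 [297. 160.] [97.5 39.1] 52.0
side 110 1032 [22. 60.] [37. 45.] 90.0
side 110 944 [67. 26.] [33.8 75.4] 84.3
side 130 1247 [477. 339.] [24.  63.6] 45.0
side 130 872 [123. 286.] [40.2 71.4] 55.1
side 130 884 [ 47. 205.] [48.2 25.1] 1.2
side 130 814 [230. 193.] [51.6 18.4] 45.0
side 130 1800 [296. 161.] [97.  36.4] 50.8
side 150 767 [230. 193.] [51.4 17.3] 43.5
side 150 974 [294. 161.] [93.7 32.6] 51.1
```

View pics/crop.png

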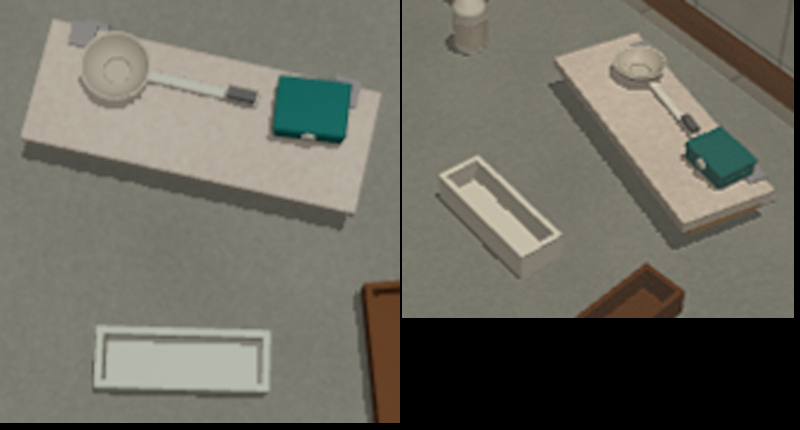

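The crop shows the shelf's top front corners at about (25,137) and (354,207) in the left tile. The trough rim corners are at about (96,327), (270,330), (268,391) and (94,388). In the side tile the shelf's front corners are at (557,60) and (687,224).

```bash
python3 - <<'E'
from h import *;import pickle
from cell import *
d=pickle.load(open("s0.pkl","rb"));T,S=d["top"],d["side"]
tp=lambda p:(p[0]/2.35+140-.3,p[1]/2.35+60-.3)
sp=lambda p:((p[0]-402)/2.45+190-.3,p[1]/2.45+110-.3)
L=tri([(T,tp((25,137))),(S,sp((557,60)))]);R=tri([(T,tp((354,207))),(S,sp((687,222)))])
print("shelf",L,R,np.linalg.norm(L-R),[ray(T,tp(p),.058) for p in((25,137),(354,207))])
for a,b in (((96,327),(480,157)),((270,330),(560,233)),((268,391),(524,250)),((94,388),(440,172))):
    print("rim",tri([(T,tp(a)),(S,sp(b))]),ray(T,tp(a),.045))
w=snapshot("wrist");E=np.array(w["extrinsics"]);Rt=get_tcp_rot();p=get_tool_pos()
print(Rt.round(3) if hasattr(Rt,'round') else Rt,p);Rt=np.array(Rt)
print("cam in tool",Rt.T@(-E[:3,:3].T@E[:3,3]-p),(Rt.T@E[:3,:3].T).round(3).tolist(),w["mtx"].tolist(),get_opening())
E
```

```text
shelf [0.7099266  0.24968614 0.05530242] [ 0.63752884 -0.13686005  0.05498397] 0.39326771793132537 [array([0.70851714, 0.24935544, 0.058     ]), array([ 0.63667612, -0.1364949 ,  0.058     ])]
rim [0.49188743 0.15713951 0.03852781] [0.48894198 0.15746572 0.045     ]
rim [ 0.48997861 -0.04211775  0.0476678 ] [ 0.49131531 -0.04276937  0.045     ]
rim [ 0.42232269 -0.04334711  0.0586259 ] [ 0.42090496 -0.04223233  0.045     ]
rim [0.42008417 0.15397688 0.05265446] [0.41874002 0.15625551 0.045     ]
[[-0.891  0.454 -0.001]
 [ 0.454  0.891 -0.001]
 [ 0.    -0.001 -1.   ]] [0.26053082 0.51205552 0.21385424]
cam in tool [ 0.07120225 -0.00021316 -0.16972604] [[0.001, -0.967, -0.254], [1.0, 0.001, 0.0], [0.0, -0.254, 0.967]] [[284.7457223488621, 0.0, 256.05404024606804], [0.0, 284.7457223488621, 191.16966145201062], [0.0, 0.0, 1.0]] 0.9983076927041707
```

Both sets of points agree with the given sizes: the shelf edge measures 393 mm and is at z ≈ 0.055, and the rim averages z ≈ 0.049. I'll move now and refine with wrist views.

```bash
python3 - <<'E'
from h import *;import pickle
from cell import *
R=np.array([[0,1,0],[1,0,0],[0,0,-1.]])
W=[]
for y in(.08,0.,-.09):
    movep([.56,y,.28],R);wait(.3);w=snapshot("wrist");W.append(w)
pickle.dump(W,open("w.pkl","wb"))
print(get_clock(),get_q(),get_force())
o=np.vstack([np.hstack([W[0]["frame"],W[1]["frame"]]),np.hstack([W[2]["frame"],W[2]["frame"]*0])])
cv2.imwrite("pics/w.png",cv2.resize(o[:,:,::-1],(800,600)))
for w in W:
    print([proj(w,p).round() for p in((.673,.0564,.058),(.4555,.057,.045),(.71,.25,.058),(.637,-.137,.058))])
E
```

```text
3.9833 [-3.70868580e-01  1.01527967e-01  1.53083503e+00  5.57986379e-05
  1.50913371e+00 -3.72271574e-01] [-0.402569    0.70449393 -0.33267374]
[array([336., 186.]), array([184., 183.]), array([377.,  35.]), array([304., 304.])]
[array([340., 129.]), array([181., 128.]), array([384., -40.]), array([307., 259.])]
[array([345.,  56.]), array([176.,  57.]), array([ 394., -136.]), array([309., 202.])]
```

View pics/w.png

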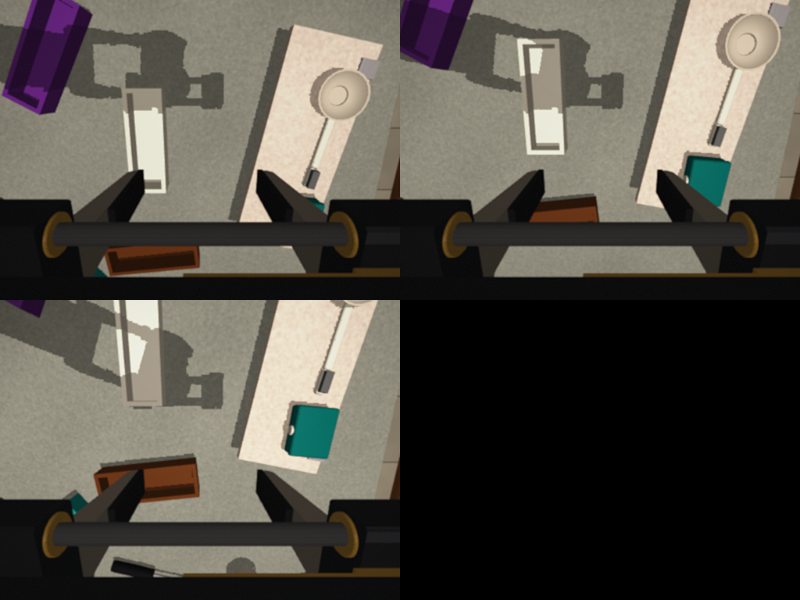

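In the wrist view (800-px montage), the shelf's front-left corner is at (292,27) in view 0 and its front-right corner at (240,458) in view 2. The whole trough is visible in view 1, at x 517–565 and y 38–154, and in view 0. I'll enlarge the trough and fit the shelf edge line.

```bash
python3 - <<'E'
from h import *;import pickle
W=pickle.load(open("w.pkl","rb"))
a=W[0]["frame"][100:255,145:225];b=W[1]["frame"][40:205,140:220]
o=np.zeros((594,600,3),np.uint8)
for i,c in enumerate((a,b)):
    c=cv2.resize(c,None,fx=3.6,fy=3.6,interpolation=cv2.INTER_CUBIC);o[:c.shape[0],i*300:i*300+c.shape[1]]=c
cv2.imwrite("pics/wc.png",o[:,:,::-1])
# shelf front edge: per row first pixel of bright pinkish
fits=[]
for k,(r0,r1) in zip((0,1,2),((50,215),(5,215),(5,190))):
    f=W[k]["frame"].astype(float);g=f.mean(2);pts=[]
    for v in range(r0,r1,2):
        c=proj(W[k],(0,0,0))
        us=np.arange(290,400);row=g[v,290:400]
        i=np.where((row>165)&(f[v,290:400,0]>f[v,290:400,2]+8))[0]
        if len(i) and i[0]>0:
            i=i[0];fr=(row[i]-150)/max(row[i]-row[i-1],1);pts.append((us[i]-min(max(fr,0),1),v))
    pts=np.float32(pts);vx,vy,x0,y0=cv2.fitLine(pts,cv2.DIST_HUBER,0,.01,.01).ravel()
    res=np.abs((pts-[x0,y0])@[-vy,vx]);print(k,len(pts),"res",res.mean(),res.max())
    P=[ray(W[k],(x0+vx*s,y0+vy*s),.058) for s in(-60,60)];dd=P[0]-P[1];dd*=np.sign(dd[1])
    yaw=np.arctan2(-dd[0],dd[1]);print("yaw",yaw,"x at y=.057:",P[0][0]+(0.057-P[0][1])*dd[0]/dd[1])
    fits.append((vx,vy,x0,y0))
E
```

```text
0 83 res 0.06840914 0.23411089
yaw -0.19807510315337 x at y=.057: 0.6689391773713007
1 105 res 0.0679981 0.30178735
yaw -0.19784666525062686 x at y=.057: 0.668910685245438
2 93 res 0.054720815 0.23933287
yaw -0.1981814406163029 x at y=.057: 0.6687880409213749
```

View pics/wc.png

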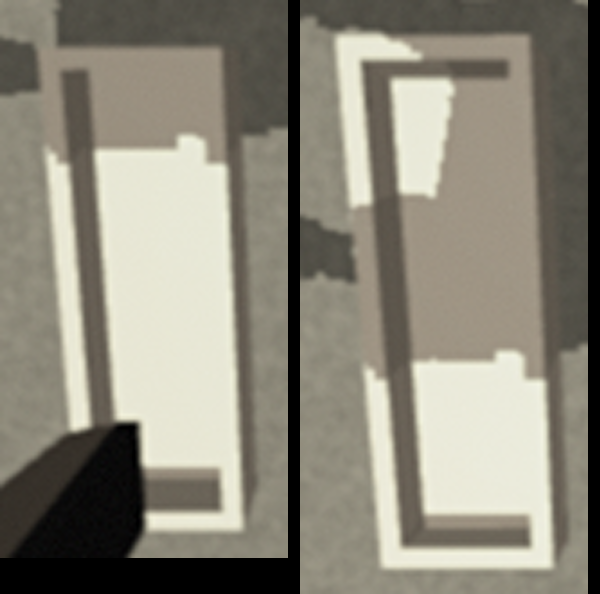

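The enlarged tiles show the rim corners. View 0 has TL (41,50), TR (222,46) and BR (243,530). View 1 has TL (336,36), TR (530,35), BR (554,568) and BL (383,569).

```bash
python3 - <<'E'
from h import *;import pickle
W=pickle.load(open("w.pkl","rb"));T=pickle.load(open("s0.pkl","rb"))["top"]
a=lambda p:(p[0]/3.6+145-.4,p[1]/3.6+100-.4);b=lambda p:(p[0]/3.6+140-.4,p[1]/3.6+40-.4)
C0=dict(TL=(41,50),TR=(222,46),BR=(243,530));C1=dict(TL=(36,36),TR=(230,35),BR=(254,568),BL=(83,569))
for k in C0: print(k,tri([(W[0],a(C0[k])),(W[1],b(C1[k]))]).round(4))
P={k:ray(W[1],b(v),.045) for k,v in C1.items()};print({k:v.round(4) for k,v in P.items()})
P0={k:ray(W[0],a(v),.045) for k,v in C0.items()};print({k:v.round(4) for k,v in P0.items()})
c=sum(P.values())/4;y=P["TL"]+P["TR"]-P["BL"]-P["BR"];print("trough",c,np.arctan2(-y[0],y[1]),np.linalg.norm(y)/2)
# shelf corners by approx of mask
out={}
for k,side in((0,"L"),(1,"R"),(2,"R")):
    f=W[k]["frame"].astype(int);m=((f.mean(2)>150)&(f[:,:,0]>f[:,:,2]+8)).astype(np.uint8);m[:,:280]=0
    m=cv2.morphologyEx(m,cv2.MORPH_OPEN,np.ones((3,3)))
    c=max(cv2.findContours(m,0,cv2.CHAIN_APPROX_NONE)[0],key=cv2.contourArea)
    p=c[:,0,:].astype(float)
    s=(-p[:,0]-.5*p[:,1]) if side=="L" else (-p[:,0]+.6*p[:,1])
    if k==1: p2=p[p[:,1]<300]; 
    uv=p[np.argmax(s)];out[k]=uv;print(k,uv,ray(W[k],uv,.058).round(4))
print("R tri",tri([(W[1],out[1]),(W[2],out[2])]),"L tri top",tri([(W[0],out[0]),(T,(150.4,118))]))
E
```

```text
TL [0.4229 0.1553 0.0477]
TR [0.4911 0.1569 0.0423]
BR [ 0.4922 -0.0437  0.0452]
{'TL': array([0.4213, 0.1559, 0.045 ]), 'TR': array([0.4914, 0.1564, 0.045 ]), 'BR': array([ 0.4923, -0.0437,  0.045 ]), 'BL': array([ 0.4221, -0.0443,  0.045 ])}
{'TL': array([0.4226, 0.1553, 0.045 ]), 'TR': array([0.4916, 0.1569, 0.045 ]), 'BR': array([ 0.492 , -0.0438,  0.045 ])}
trough [0.45678259 0.056061   0.045     ] 0.004085298734336408 0.20016096807221134
0 [376.  32.] [0.7085 0.2532 0.058 ]
1 [303. 260.] [ 0.6316 -0.1387  0.058 ]
2 [305. 204.] [ 0.6308 -0.1396  0.058 ]
R tri [ 0.6320034  -0.14101041  0.05357341] L tri top [0.69692035 0.24318543 0.09089077]
```

Heights and sizes check out: the rim is at about 45 mm, the trough is 200 mm long, and the shelf edge is 400 mm. Trough: (0.457, 0.056), yaw 0.004. Shelf edge: (0.669, 0.057), yaw −0.198. Next is the grasp and lift.

```bash
cat >> h.py <<'E'
def Rz(yaw):
    c,s=np.cos(yaw),np.sin(yaw);return np.array([[-s,c,0],[c,s,0],[0,0,-1.]])
YS=-.198;XS=np.array([np.cos(YS),np.sin(YS),0]);EDGE=np.array([.6692,.0570,.058])
E
python3 - <<'E'
from h import *
from cell import *
R=Rz(.004)
move_gripper(.48,force=35)
movep([.4258,.0561,.12],R)
hit=movel([.4258,.0561,.014],.08,threshold=8);print(hit,get_tool_pos(),get_force())
if not hit:
    move_gripper(0.);print("grip",get_opening()*92,get_grip_force(),get_force())
    movel([.4258,.0561,.044],.06);wait(.3)
    print(get_clock(),get_opening()*92,get_grip_force(),get_force(),get_wrist_torque(),get_tool_pos())
s=snapshot("side")["frame"];t=snapshot("top")["frame"]
o=np.hstack([cv2.resize(s[130:260,170:330],(400,325)),cv2.resize(t[130:260,140:300],(400,325))])
cv2.imwrite("pics/lift.png",o[:,:,::-1])
E
```

```text
False [0.42630088 0.05604592 0.01447011] [-0.43804633 -0.29146611  0.83678803]
grip 7.67202264673031 35.000043511390686 [-0.06098944 -0.46490877  0.58297519]
8.8667 7.849650659964796 34.99955356121063 [-0.40329463  0.0599594  -1.79065377] [-0.07582462  0.11088386  0.01088845] [0.42550525 0.05613287 0.04368356]
```

View pics/lift.png

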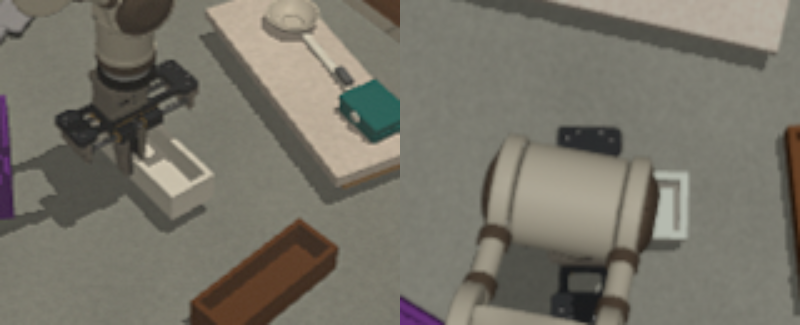

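The trough is held level and clear of the counter: in the side tile it hangs from the gripper at about (170,180). Next I'll take it to the pre-contact pose, then make a slow guarded approach.

```bash
python3 - <<'E'
from h import *
from cell import *
R=Rz(YS);B=EDGE-XS*.066;B[2]=.0275
movel(B-XS*.03+[0,0,.015],.1,rotation=R);movel(B-XS*.02,.04);wait(.5)
f0=np.mean([get_force() for _ in range(5)],0);np.save("f0.npy",f0)
print("pre",get_clock(),get_tool_pos()-(B-XS*.02),f0)
hit=movel(B+XS*.012,.012,threshold=3);wait(.3)
p=np.array(get_tool_pos())-B;f=np.array(get_force())-f0
print(hit,get_clock(),"along",p@XS,"lat",p[1]*XS[0]-p[0]*XS[1],"z",p[2],"F",f,f@XS,get_wrist_torque(),get_opening()*92)
s=snapshot("side")["frame"];t=snapshot("wrist")["frame"]
o=np.hstack([cv2.resize(s[110:240,210:370],(400,325)),cv2.resize(t,(400,300),interpolation=cv2.INTER_AREA)[:,:] if False else cv2.copyMakeBorder(cv2.resize(t,(400,300)),0,25,0,0,0)])
cv2.imwrite("pics/pre.png",o[:,:,::-1])
E
```

```text
pre 11.725 [1.68009476e-06 2.82269657e-05 6.40693241e-05] [-0.89314654  1.13264033 -2.36803906]
True 13.65 along -0.001722029406189851 lat -0.00019437879325876536 z -0.0018246735700388275 F [ 0.65433639 -0.23706032  0.38310101] 0.6881837877632392 [-0.07209239  0.10205375  0.00556706] 7.917490617293883
```

View pics/pre.png

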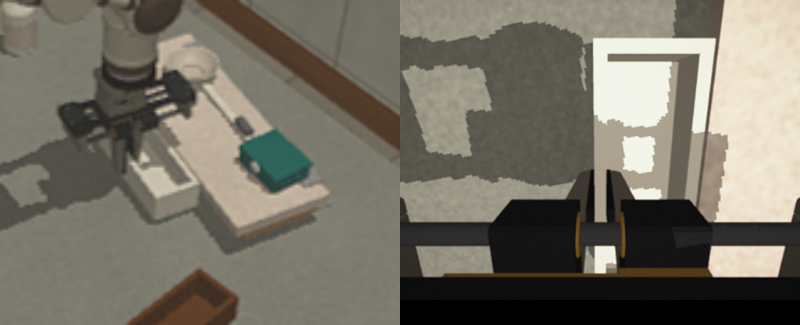

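The wrist tile shows the trough's far wall at about x = 700–716, right beside the shelf edge, with a very thin dark gap. The contact trigger may have been noise, so I'll step on in small increments with averaged force.

```bash
cat >> h.py <<'E'
def avg(n=12):
    from cell import get_force,get_tool_pos,get_wrist_torque,wait
    F=[];P=[];M=[]
    for _ in range(n): F.append(get_force());P.append(get_tool_pos());M.append(get_wrist_torque());wait(.02)
    return np.mean(F,0),np.mean(P,0),np.mean(M,0),np.std(F,0)
E
python3 - <<'E'
from h import *
from cell import *
B=EDGE-XS*.066;B[2]=.0275;f0=np.load("f0.npy")
a=-.002
print(avg())
for i in range(14):
    movel(B+XS*a,.01);wait(.1);f,p,m,sd=avg(8);f=f-f0;q=p-B
    print(round(get_clock(),2),"cmd",round(a*1e3,1),"along %.4f lat %.4f z %.4f"%(q@XS,q[1]*XS[0]-q[0]*XS[1],q[2]),f.round(2),"Fp %.2f"%(f@XS),m.round(2))
    if f@XS<-5: break
    a+=.0007
E
```

```text
(array([ 0.08418044, -0.20911414, -1.76254508]), array([0.60294699, 0.07010292, 0.02588246]), array([-0.05395199,  0.12654357,  0.00280799]), array([0.46894787, 0.41279881, 0.46449748]))
14.49 cmd -2.0 along -0.0020 lat -0.0000 z 0.0000 [ 0.91 -0.9   0.62] Fp 1.07 [-0.04  0.13  0.01]
14.97 cmd -1.3 along -0.0013 lat -0.0000 z -0.0000 [ 0.49 -1.04  0.5 ] Fp 0.68 [-0.05  0.12 -0.  ]
15.46 cmd -0.6 along -0.0006 lat 0.0000 z -0.0000 [ 0.82 -0.91  0.21] Fp 0.98 [-0.04  0.12  0.01]
15.94 cmd 0.1 along -0.0001 lat 0.0000 z -0.0001 [-0.29 -0.72  0.61] Fp -0.14 [-0.03  0.25  0.02]
16.43 cmd 0.8 along -0.0001 lat 0.0000 z -0.0003 [-4.16 -0.61  2.91] Fp -3.95 [ 0.05  0.8  -0.01]
16.91 cmd 1.5 along -0.0001 lat 0.0000 z -0.0004 [-6.29 -0.18  4.55] Fp -6.13 [0.06 1.1  0.02]
```

```bash
python3 - <<'E'
from h import *
from cell import *
B=EDGE-XS*.066;B[2]=.0275
b=np.array([.0,.2,-1.85])  # free-air reading at this pose (mean just before contact)
b=np.load("f0.npy")+[.74,-.95,.44]
for a,dz in((.0019,.0003),(.0023,.0005)):
    movel(B+XS*a+[0,0,dz],.01);wait(.3);f,p,m,sd=avg(20);f=f-b;q=p-B
    print(round(get_clock(),2),"along %.4f lat %.4f z %.4f"%(q@XS,q[1]*XS[0]-q[0]*XS[1],q[2]),f.round(2),"push %.2f norm %.2f"%(-f@XS,np.linalg.norm(f)),m.round(2),get_grip_force(),get_opening()*92)
    if -f@XS>8.6: break
s=snapshot("side")["frame"];t=snapshot("wrist")["frame"]
o=np.hstack([cv2.resize(s[130:230,240:340],(400,400),interpolation=2),cv2.resize(t[30:250,230:450],(400,400),interpolation=2)])
cv2.imwrite("pics/press.png",o[:,:,::-1])
E
```

```text
17.79 along -0.0001 lat 0.0000 z -0.0003 [-8.13  0.77  3.7 ] push 8.13 norm 8.97 [0.1  1.21 0.02] 35.00397562980652 7.411627052683962
18.68 along -0.0002 lat 0.0000 z -0.0003 [-9.14  0.9   3.99] push 9.14 norm 10.01 [0.13 1.36 0.02] 35.00519335269928 8.247202535100074
```

View pics/press.png

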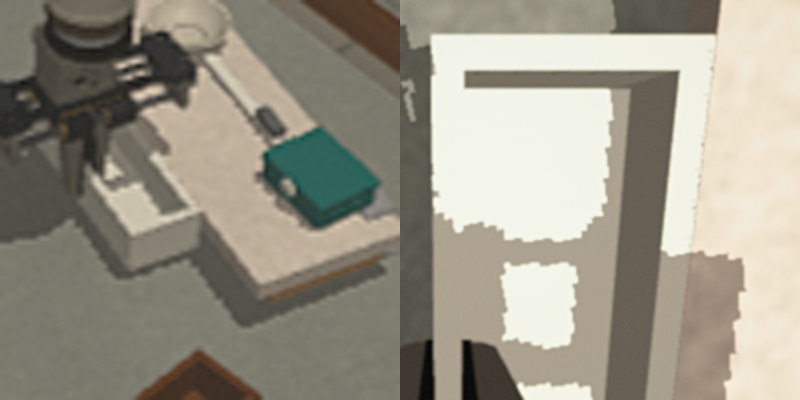

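In the press view the trough's far wall lies flush along the shelf edge with no visible gap, and the end corner is at about (715,36) in the right tile. I'll check the centring from that corner, hold, and then hand in if the force is steady.

```bash
python3 - <<'E'
from h import *
from cell import *
b=np.load("f0.npy")+[.74,-.95,.44]
YV=np.array([-XS[1],XS[0],0]);w=snapshot("wrist")
for c in((715,36),(432,35)):
    P=ray(w,(230+(c[0]-400)*.55,30+c[1]*.55),.058)-EDGE;print("corner in shelf frame x %.4f y %.4f"%(P@XS,P@YV))
ok=abs(P@YV-.1)<.007
N=[]
for _ in range(6):
    wait(.25);f,p,_m,_s=avg(15);N.append(np.linalg.norm(f-b))
print(np.round(N,2),get_clock(),get_tool_pos())
if ok and 7<min(N) and max(N)<13: print("handing in",hand_in())
E
```

```text
corner in shelf frame x -0.0006 y 0.0997
corner in shelf frame x -0.0698 y 0.1000
[10.02  9.97 10.24  9.95  9.99 10.13] 21.825 [0.60436582 0.07002242 0.02721559]
the job is handed in; nothing more can be done
handing in None
```

The trough is pressed flush against the shelf's front edge at about 10 N. It measured within about 1 mm of centre, and I set its rim to the shelf's 58 mm top. I held it about 3 s and handed in at 21.8 s, still gripping; hand-in returned no verdict.

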